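# Sort polishing-load barrels by heft and knock one out of its nest

## Task

These three polishing-load barrels look alike, but some are solid and some hollow: feel by lifting which is which. One is stuck flush in the green fixture: press the red lever pad fully down so that the knockout rod pushes it up, then take it out. Stand every solid barrel upright in the blue tray and every hollow one upright in the yellow tray, set down gently and not dropped, and leave the gauge stand, bottle, scraper and lens undisturbed.

Things in the scene. Friction and masses are not known exactly. Their poses are not given: they have to be found in the camera images.
- barrel_a: bare aluminium sealed barrel with two black bands, a cylinder 50 mm in diameter and 70 mm tall with flat closed ends; origin at the centre of its underside, z up along its axis. The shell gives no sign of what is inside: either solid-cored (weighs 0.49 to 0.60 kg) or hollow (0.16 to 0.19 kg); which are which is drawn anew each time, and of the three one or two are solid. Stands on the wooden stand.
- barrel_b: bare aluminium sealed barrel with two black bands, a cylinder 50 mm in diameter and 70 mm tall with flat closed ends; origin at the centre of its underside, z up along its axis. The shell gives no sign of what is inside: either solid-cored (weighs 0.49 to 0.60 kg) or hollow (0.16 to 0.19 kg); which are which is drawn anew each time, and of the three one or two are solid. Stands on the wooden stand.
- barrel_c: bare aluminium sealed barrel with two black bands, a cylinder 50 mm in diameter and 70 mm tall with flat closed ends; origin at the centre of its underside, z up along its axis. The shell gives no sign of what is inside: either solid-cored (weighs 0.49 to 0.60 kg) or hollow (0.16 to 0.19 kg); which are which is drawn anew each time, and of the three one or two are solid. Starts down in the fixture's nest, its top 2 mm below the block's top face.
- stand: wooden board fixed to the bench, 200 (x) by 80 (y) by 20 mm high, on which two barrels stand, one towards each end; origin at the centre of its underside
- blue_tray: for the solid barrels: blue fixed open tray, 200 mm long (x) by 90 mm wide (y) outside, walls 25 mm high and 4 mm thick, inner floor 4 mm above the bench, with a flat tab beyond its +x end marked with a black disc; origin at the centre of the tray's underside (tab not counted), z up
- yellow_tray: for the hollow barrels: yellow fixed open tray, 200 mm long (x) by 90 mm wide (y) outside, walls 25 mm high and 4 mm thick, inner floor 4 mm above the bench, with a flat tab beyond its +x end marked with a black ring; origin at the centre of the tray's underside (tab not counted), z up
- blue_tray_in (a point): centre of the blue tray's inner floor, axes as the tray
- yellow_tray_in (a point): centre of the yellow tray's inner floor, axes as the tray
- fixture: ejector fixture fixed to the bench: green block 90 by 90 mm (base 100 by 96 mm), top face 92 mm above the bench, with a round nest of 54 mm diameter whose floor is 20 mm above the bench; a knockout rod of 18 mm diameter comes up through the floor. Origin on the nest's axis at bench level; the lever runs along its +x, past the block's -y side
- lever_pad (a point): centre of the top face of the red lever pad (36 mm along the lever by 50 mm across), about 130 mm from the lever's hinge and from the nest's axis, about 107 mm above the bench at the start and about 55 mm when fully down
- lever (a joint): angle of the ejector lever: 0 up (start), 0.40 rad fully down. Pressing the pad straight down takes about 10 to 14 N; each 0.1 rad raises the rod and barrel by 10 mm (40 mm in all, so that 37 mm of the barrel stands above the block). The lever is stiff: it stays where it is left and holds the barrel up
- gauge_stand: dial gauge on a column on a dark steel block 100 by 100 by 82 mm, fixed, 232 mm tall in all; origin at the centre of its underside. Bystander
- wash_bottle: white bottle with a red cap, 68 mm diameter, 170 mm tall, standing; origin at the centre of its underside. Bystander
- scraper: scraper 200 mm long lying flat; origin near its middle. Bystander
- lens: green glass lens 80 mm in diameter, 14 mm thick, lying flat; origin at the centre of its underside. Bystander

How it is judged:
By the outcome, as a careful person would: the job done as asked, in the order asked, and still so for the second after the job is handed in, with the robot touching nothing.
It also fails if it takes over 72 s, if anything falls off the work surface, if the arm or the gripper's body presses on something with over 40 N, if the wrist force passes 120 N, or if a joint passes its speed limit or range.

## Robot

A 7-joint arm with a two-finger parallel gripper is mounted at the origin on the work surface. World frame = base frame: x ahead of the robot, y to its left, z up, the work surface at z = 0. Lengths are in m, angles in rad, forces in N, time in s.
With the tool pointing down it reaches from about 0.4 to 0.85 m from the base axis. Payload 4.4 kg.
Tool frame: the origin (TCP) lies between the finger pads; the fingertips stand 17 mm ahead of it and the grasp point (between the pads) lies 2 mm behind it; y points along the fingers, x is the direction in which the jaws open and shut, and the axes are right-handed (so a half turn about y gives the same grasp; the last joint's range is limited). The gripper opens to 94 mm and grips with 3 to 60 N. Pads are 16 mm wide; open, the fingers measure 119 mm over their backs; the gripper's body (75 mm by 177 mm) begins 78 mm behind the grasp point.
Start: joints at [-0.066, 0.628, 0.038, 1.517, -0.027, 0.996, -0.02], TCP at [0.65, 0, 0.222] pointing down, gripper open.
Joint ranges: [-3.06, 3.06], [-0.37, 2.12], [-1.25, 1.32], [0.18, 2.47], [-1.1, 4.24], [0.23, 1.98], [-2.94, 2.94]. Speed limits (rad/s): [2.57, 2.57, 3.14, 3.14, 3.14, 3.14, 3.14].

## Interface

Orientations are given as a 3x3 rotation matrix whose columns are the frame's x, y, z axes.
In Python, from workcell import manip gives the robot as it stands.
- The arm moves only by the shell command python3 -m pendant 'ROWS'. ROWS is JSON, a list of rows, each an object of numbers: "tx", "ty", "tz": the shift along the tool's x, y, z in m; "spin": the turn about the tool's y in rad; "jaw": the finger opening in m, from 0 to 0.094. A call has 1 to 20 rows; each row is the pose to reach, as a shift and turn from the pose commanded when the call began, along the tool's axes at that moment; what a row does not reach only later rows make up. A row lasts 1/12 s, in which the tool goes at most 41.7 mm and 7.16 degrees, less where a joint would pass 70% of its speed; a pose out of reach is approached as far as the arm can. A call with a gripper value outside its range is refused whole. The fingers move at their own pace and stop on an object; the grip force is fixed at half the most. Time passes only in rows, so rows that repeat a pose let the fingers close. It gives the time, the measured TCP pose, the force and the opening at its end, in the units of the state.
- manip.sense(): the state, without advancing time (a new reading comes with each control period).
- manip.read_camera(name): name is "scene" or "side" or "wrist"; returns a dict with "pixels" (420x560x3 uint8, red, green, blue), "mtx" (3x3 intrinsics, pixels), "R" (3x3) and "t" (3): a world point X has camera coordinates R X + t. Camera axes: x right, y down, z forward; pixel columns grow to the right and rows downward; lengths in m; the calibration is good to about 2 mm. A picture is of the moment at which its call begins. There is no depth.
- manip.close_job(): hands the job in, once; it reports no verdict.
Trained networks look in the newest picture that a camera, given by its name, has taken for a name from the list of things; names that differ only in an ending like _2 or _b are one class to them, and where a whole thing is asked for, a point or a joint stands for the part that bears it (a point fixed in the world has none). Each returns a list of dicts, best first, with "p" (0 to 1); they miss things now and then, are a little off and sometimes report something else, mostly with a low value. They report only what shows in the picture. A call takes as long as a camera call.
- manip.outline_of(name, camera): "region" (420x560 bool, what is visible of it).
- manip.tip_of(name, camera): "position" ([x, y, z] in m, in the coordinates of the camera as it stood for that picture, good to about 4 mm: a listed point, or the origin of a listed thing).
The state is a dict: "time_s": time; "joint_positions": joint angles; "joint_vel": joint speeds; "joint_torque": joint torques, N m; "tcp_pos": TCP position; "eef_rot": TCP orientation; "ft_force": force on the tool from outside, world axes, zero at the start; "moment": the same for the moment, N m; "grip_width": opening from 0.0 (shut) to 1.0 (fully open).
Only numpy, scipy, OpenCV 4.12 (cv2) and the standard library are available. Lean on these libraries where they do the work, as an engineer would, in place of code of your own. Each camera call takes 0.05 s, during which the arm holds its last target. There are 200 camera calls.

## Working session

There is one attempt and no reset: what is moved stays moved. The work goes in short steps, Python scripts to look and compute and a shell command to move; the robot and the scene stay as the last step left them, time stands still between calls to the robot, and variables do not carry over. Pictures are saved under pics/ and viewed, about 8 in all and at most 12, crops included, and the job is handed in when it is done.

```bash
ls; mkdir -p pics
cat > h.py <<'E'
from workcell import manip
import numpy as np, cv2
def snap(c,f=None):
    r=manip.read_camera(c)
    if f: cv2.imwrite('pics/'+f,cv2.cvtColor(r['pixels'],cv2.COLOR_RGB2BGR))
    return r
def world(r,p): return np.array(r['R']).T@(np.array(p)-np.array(r['t']))
def find(n,c,r,pmin=.2):
    return [(round(d['p'],2),world(r,d['position']).round(3).tolist()) for d in manip.tip_of(n,c) if d['p']>=pmin]
def ray(r,u,v,z):
    R=np.array(r['R']);c=-R.T@np.array(r['t']);d=R.T@np.linalg.solve(r['mtx'],[u,v,1]);return (c+d*(z-c[2])/d[2])
E
python3 - <<'E'
from h import *
s=manip.sense();print(s)
for c in ['scene','side']:
    r=snap(c,c+'0.png')
    for n in ['barrel_a','stand','blue_tray','yellow_tray','fixture','lever_pad','gauge_stand','wash_bottle','scraper','lens']:
        print(c,n,find(n,c,r))
E
```

```text
pics
{'time_s': 0.0, 'joint_positions': array([-0.06583565,  0.62930538,  0.0384456 ,  1.51832772, -0.02699138,
        0.99631265, -0.020009  ]), 'joint_vel': array([0.00133723, 0.00101181, 0.00097005, 0.00023846, 0.00065647,
       0.00178296, 0.00150658]), 'joint_torque': array([ 1.05774864e-04, -5.49729431e+01,  1.14371493e+00, -1.86633307e+01,
       -5.21096285e-02,  2.37884105e-02,  1.36332897e-04]), 'tcp_pos': array([6.49380265e-01, 4.83804248e-05, 2.21593465e-01]), 'eef_rot': array([[ 9.99998316e-01, -1.83475178e-03, -2.93381455e-05],
       [ 2.92816865e-05, -3.07988686e-05,  9.99999999e-01],
       [-1.83475269e-03, -9.99998316e-01, -3.07450921e-05]]), 'ft_force': array([ 0.43352425, -0.04457319,  0.00630665]), 'moment': array([-0.00094858,  0.05214165,  0.02132851]), 'grip_width': 0.9953858156985126}
scene barrel_a [(0.69, [0.479, -0.29, 0.024]), (0.67, [0.777, -0.11, 0.001]), (0.58, [0.488, -0.046, 0.019]), (0.58, [0.593, -0.065, 0.021])]
scene stand [(0.73, [0.535, -0.059, -0.002])]
scene blue_tray [(0.9, [0.53, 0.106, -0.001]), (0.26, [0.772, 0.04, 0.001])]
scene yello
[... 348 characters left out ...]
6, [0.355, 0.309, -0.002]), (0.48, [0.769, 0.039, 0.002])]
side barrel_a [(0.89, [0.591, -0.06, 0.018]), (0.88, [0.478, -0.292, 0.02]), (0.58, [0.491, -0.045, 0.024]), (0.29, [0.775, -0.108, 0.004])]
side stand [(0.98, [0.541, -0.053, 0.0])]
side blue_tray [(0.64, [0.528, 0.111, -0.0]), (0.34, [0.507, 0.275, 0.0])]
side yellow_tray [(0.87, [0.507, 0.272, 0.001]), (0.36, [0.357, 0.31, -0.001])]
side fixture [(0.9, [0.477, -0.292, 0.0]), (0.34, [0.504, 0.274, 0.001])]
side lever_pad [(0.8, [0.597, -0.358, 0.1])]
side gauge_stand [(0.78, [0.396, 0.511, 0.003])]
side wash_bottle [(0.66, [0.778, -0.106, 0.002])]
side scraper [(0.93, [0.764, 0.039, -0.001])]
side lens [(0.76, [0.359, 0.305, 0.0])]
```

View pics/scene0.png

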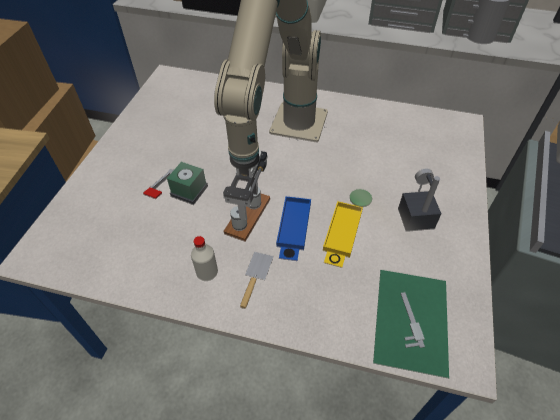

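View pics/side0.png

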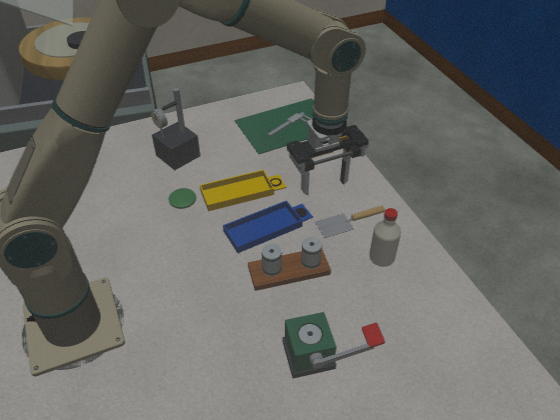

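Run:
```python
from h import *
for c in ['scene','side']:
    r=snap(c)
    for n,z in [('blue_tray',.012),('yellow_tray',.012),('stand',.02),('lever_pad',.107),('fixture',.05)]:
        for d in manip.outline_of(n,c)[:1]:
            v,u=np.nonzero(d['region'])
            P=np.array([ray(r,a,b,z)[:2] for a,b in zip(u,v)],np.float32)
            print(c,n,round(d['p'],2),len(P),cv2.minAreaRect(P*1000))
```

```text
scene blue_tray 0.8 1660 ((548.1799926757812, 107.30420684814453), (267.0506286621094, 94.5335693359375), 6.005474090576172)
scene yellow_tray 0.56 1625 ((532.727783203125, 270.8712158203125), (91.36500549316406, 260.6737060546875), 86.98262786865234)
scene stand 0.71 654 ((542.5423583984375, -49.170387268066406), (85.40997314453125, 212.64559936523438), 79.47029876708984)
scene lever_pad 0.55 239 ((556.12744140625, -340.94390869140625), (48.556396484375, 121.81375122070312), 76.12786865234375)
scene fixture 0.69 1368 ((494.78399658203125, -309.1354675292969), (182.39019775390625, 199.69309997558594), 77.41254425048828)
side blue_tray 0.59 2342 ((545.11962890625, 112.86557006835938), (240.42691040039062, 110.93990325927734), 6.681781768798828)
side yellow_tray 0.69 2132 ((532.3822021484375, 275.1617431640625), (121.48230743408203, 247.20285034179688), 86.69004821777344)
side stand 0.86 1591 ((533.367431640625, -59.016685485839844), (93.81090545654297, 203.18582153320312), 81.9967041015625)
side lever_pad 0.91 732 ((532.2279052734375, -360.7170715332031), (169.3770294189453, 52.79933166503906), 4.450938701629639)
side fixture 0.61 3031 ((530.9757080078125, -298.5176696777344), (147.34713745117188, 222.3665313720703), 81.52188110351562)
```

```bash
python3 -m pendant '[{"tx":-0.029,"tz":-0.031,"jaw":0.08},{"tx":-0.058,"tz":-0.063,"jaw":0.08},{"tx":-0.058,"tz":-0.063,"jaw":0.08},{"tx":-0.058,"tz":-0.063,"jaw":0.08}]'
python3 - <<'E'
from h import *
r=snap('wrist','w1.png')
print(find('barrel_a','wrist',r),find('stand','wrist',r))
r=snap('side');print(find('barrel_a','side',r))
E
```

```text
[(0.64, [0.493, -0.043, 0.022]), (0.61, [0.592, -0.064, 0.016])] [(0.68, [0.532, -0.055, -0.001])]
[(0.83, [0.592, -0.059, 0.021]), (0.82, [0.492, -0.044, 0.025]), (0.66, [0.482, -0.291, 0.022]), (0.33, [0.538, -0.055, -0.002])]validation failed for argument at $[0]...
```

View pics/w1.png

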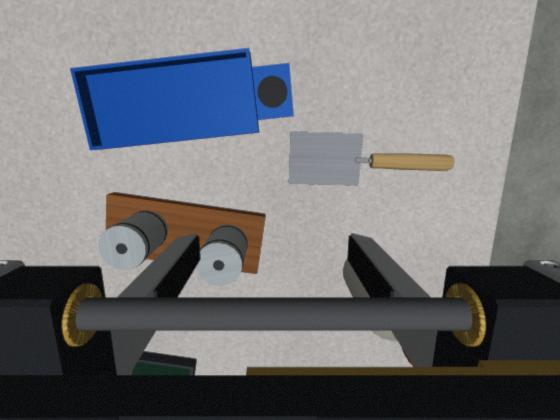

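The call was refused, so the arm hasn't moved. The wrist view shows the two barrel tops at about (124,247) and (219,265), with the blue tray centred near (168,98). I'll retry with every field filled in.

```bash
python3 -m pendant '[{"tx":-0.029,"ty":0,"tz":-0.031,"spin":0,"jaw":0.08},{"tx":-0.058,"ty":0,"tz":-0.062,"spin":0,"jaw":0.08},{"tx":-0.058,"ty":0,"tz":-0.062,"spin":0,"jaw":0.08},{"tx":-0.058,"ty":0,"tz":-0.062,"spin":0,"jaw":0.08}]'
python3 - <<'E'
from h import *
r=snap('wrist','w1.png')
s=manip.sense();print(s['tcp_pos'],s['ft_force'],s['time_s'])
print(find('barrel_a','wrist',r))
E
```

```text
time_s: 2.28
tcp_pos: [0.5905, -0.065, 0.2229]
eef_rot: [[1.0, -0.001, 0.005], [-0.005, -0.001, 1.0], [-0.001, -1.0, -0.001]]
ft_force: [0.0, -0.3, 0.7]
grip_width: 0.854
[ 0.59204184 -0.0626692   0.22296223] [ 0.29780002  0.4412045  -0.33177683] 2.3333
[(0.74, [0.492, -0.048, 0.021]), (0.67, [0.531, -0.056, -0.0]), (0.58, [0.592, -0.063, 0.019])]
```

```bash
python3 -m pendant '[{"tx":0,"ty":0.04,"tz":0,"spin":0,"jaw":0.08},{"tx":0,"ty":0.08,"tz":0,"spin":0,"jaw":0.08},{"tx":0,"ty":0.12,"tz":0,"spin":0,"jaw":0.08},{"tx":0,"ty":0.14,"tz":0,"spin":0,"jaw":0.08},{"tx":0,"ty":0.155,"tz":0,"spin":0,"jaw":0.08},{"tx":0,"ty":0.155,"tz":0,"spin":0,"jaw":0.04},{"tx":0,"ty":0.155,"tz":0,"spin":0,"jaw":0.04},{"tx":0,"ty":0.155,"tz":0,"spin":0,"jaw":0.04},{"tx":0,"ty":0.155,"tz":0,"spin":0,"jaw":0.04},{"tx":0,"ty":0.155,"tz":0,"spin":0,"jaw":0.04},{"tx":0,"ty":0.155,"tz":0,"spin":0,"jaw":0.04}]'
```

```text
time_s: 3.3
tcp_pos: [0.5921, -0.0618, 0.0688]
eef_rot: [[1.0, 0.001, -0.0], [0.0, 0.0, 1.0], [0.001, -1.0, 0.0]]
ft_force: [-3.4, 0.7, 6.9]
grip_width: 0.525
```

```bash
python3 -m pendant '[{"tx":0,"ty":-0.02,"tz":0,"spin":0,"jaw":0.04},{"tx":0,"ty":-0.05,"tz":0,"spin":0,"jaw":0.04},{"tx":0,"ty":-0.08,"tz":0,"spin":0,"jaw":0.04},{"tx":0,"ty":-0.1,"tz":0,"spin":0,"jaw":0.04},{"tx":0,"ty":-0.1,"tz":0,"spin":0,"jaw":0.04},{"tx":0,"ty":-0.1,"tz":0,"spin":0,"jaw":0.04},{"tx":0,"ty":-0.1,"tz":0,"spin":0,"jaw":0.04},{"tx":0,"ty":-0.1,"tz":0,"spin":0,"jaw":0.04},{"tx":0,"ty":-0.1,"tz":0,"spin":0,"jaw":0.04},{"tx":0,"ty":-0.1,"tz":0,"spin":0,"jaw":0.04}]'
python3 - <<'E'
from h import *
for i in range(4):
    r=snap('wrist'); s=manip.sense();print(s['ft_force'],s['tcp_pos'],s['grip_width'])
print(find('blue_tray','wrist',r),find('blue_tray_in','wrist',r),find('yellow_tray','wrist',r))
E
```

```text
time_s: 4.13
tcp_pos: [0.5912, -0.0619, 0.1661]
eef_rot: [[1.0, -0.002, 0.0], [-0.0, 0.0, 1.0], [-0.002, -1.0, 0.0]]
ft_force: [0.0, 0.6, -5.0]
grip_width: 0.526
[-0.75362061  0.47821597 -5.3603227 ] [ 0.59145737 -0.06193784  0.16636013] 0.526055181111187
[-0.41389628  0.63916077 -4.6745677 ] [ 0.59164713 -0.06195506  0.16663729] 0.5270677667147957
[-0.63023644  0.28473732 -5.06819702] [ 0.59178079 -0.06198117  0.16686389] 0.5264383964451635
[ 0.01146505 -0.75713714 -5.02824345] [ 0.59185549 -0.06194951  0.1670459 ] 0.5248888233994543
[(0.69, [0.529, 0.113, -0.003]), (0.52, [0.533, -0.053, -0.0])] [(0.7, [0.527, 0.107, 0.006])] []
```

```bash
python3 -m pendant '[{"tx":-0.004,"ty":0,"tz":0.035,"spin":0,"jaw":0.04},{"tx":-0.008,"ty":0,"tz":0.075,"spin":0,"jaw":0.04},{"tx":-0.012,"ty":0,"tz":0.115,"spin":0,"jaw":0.04},{"tx":-0.018,"ty":0,"tz":0.15,"spin":0,"jaw":0.04},{"tx":-0.018,"ty":0,"tz":0.174,"spin":0,"jaw":0.04},{"tx":-0.018,"ty":0,"tz":0.174,"spin":0,"jaw":0.04},{"tx":-0.018,"ty":0.035,"tz":0.174,"spin":0,"jaw":0.04},{"tx":-0.018,"ty":0.07,"tz":0.174,"spin":0,"jaw":0.04},{"tx":-0.018,"ty":0.095,"tz":0.174,"spin":0,"jaw":0.04},{"tx":-0.018,"ty":0.103,"tz":0.174,"spin":0,"jaw":0.04},{"tx":-0.018,"ty":0.105,"tz":0.174,"spin":0,"jaw":0.04},{"tx":-0.018,"ty":0.105,"tz":0.174,"spin":0,"jaw":0.04}]'
python3 - <<'E'
from h import *
r=snap('side','s1.png')
for i in range(2): snap('wrist')
s=manip.sense();print(s['ft_force'],s['tcp_pos'])
a=cv2.imread('pics/s1.png')[130:300,180:380];cv2.imwrite('pics/s1c.png',cv2.resize(a,None,fx=3,fy=3))
E
```

```text
time_s: 5.48
tcp_pos: [0.5747, 0.1119, 0.0628]
eef_rot: [[1.0, 0.001, 0.0], [-0.0, 0.0, 1.0], [0.001, -1.0, 0.0]]
ft_force: [0.2, 0.5, -4.4]
grip_width: 0.525
[ 0.70630848  0.0869548  -4.69875773] [0.57566012 0.11223953 0.064331  ]
```

View pics/s1c.png

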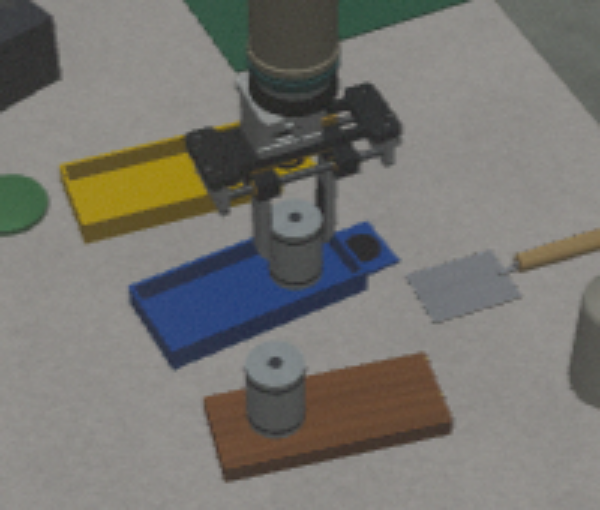

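The crop shows barrel 1 hovering inside the blue tray's far end, with its top at about (297,220), clear of the walls. I'll lower it slowly.

```bash
python3 -m pendant '[{"tx":0,"ty":0.003,"tz":0,"spin":0,"jaw":0.04},{"tx":0,"ty":0.006,"tz":0,"spin":0,"jaw":0.04},{"tx":0,"ty":0.008,"tz":0,"spin":0,"jaw":0.04},{"tx":0,"ty":0.009,"tz":0,"spin":0,"jaw":0.04},{"tx":0,"ty":0.01,"tz":0,"spin":0,"jaw":0.04},{"tx":0,"ty":0.011,"tz":0,"spin":0,"jaw":0.04},{"tx":0,"ty":0.011,"tz":0,"spin":0,"jaw":0.04}]'
```

```text
time_s: 6.22
tcp_pos: [0.574, 0.1117, 0.0531]
eef_rot: [[1.0, -0.0, 0.0], [-0.0, -0.0, 1.0], [-0.0, -1.0, -0.0]]
ft_force: [-2.9, -1.9, 9.0]
grip_width: 0.528
```

```bash
python3 -m pendant '[{"tx":0,"ty":0,"tz":0,"spin":0,"jaw":0.065},{"tx":0,"ty":0,"tz":0,"spin":0,"jaw":0.065},{"tx":0,"ty":0,"tz":0,"spin":0,"jaw":0.065},{"tx":0,"ty":-0.01,"tz":0,"spin":0,"jaw":0.065},{"tx":0,"ty":-0.045,"tz":0,"spin":0,"jaw":0.065},{"tx":0,"ty":-0.085,"tz":0,"spin":0,"jaw":0.08},{"tx":0,"ty":-0.12,"tz":0,"spin":0,"jaw":0.08},{"tx":-0.016,"ty":-0.12,"tz":-0.033,"spin":0,"jaw":0.08},{"tx":-0.034,"ty":-0.12,"tz":-0.066,"spin":0,"jaw":0.08},{"tx":-0.052,"ty":-0.12,"tz":-0.1,"spin":0,"jaw":0.08},{"tx":-0.07,"ty":-0.12,"tz":-0.134,"spin":0,"jaw":0.08},{"tx":-0.082,"ty":-0.12,"tz":-0.157,"spin":0,"jaw":0.08},{"tx":-0.082,"ty":-0.12,"tz":-0.157,"spin":0,"jaw":0.08},{"tx":-0.082,"ty":-0.12,"tz":-0.157,"spin":0,"jaw":0.08}]'
python3 - <<'E'
from h import *
r=snap('wrist')
for c in ['wrist','side']:
    r=snap(c);print(find('barrel_a',c,r))
s=manip.sense();print(s['ft_force'],s['tcp_pos'])
E
```

```text
time_s: 7.38
tcp_pos: [0.4919, -0.0464, 0.1723]
eef_rot: [[1.0, 0.001, 0.004], [-0.004, -0.0, 1.0], [0.001, -1.0, -0.0]]
ft_force: [0.2, -0.0, -0.9]
grip_width: 0.851
[(0.66, [0.575, 0.113, 0.001]), (0.56, [0.493, -0.046, 0.02])]
[(0.96, [0.478, -0.292, 0.018]), (0.9, [0.574, 0.114, 0.005]), (0.79, [0.491, -0.045, 0.026])]
[-1.14715422e+00  3.98053279e-01  9.31817631e-04] [ 0.49271964 -0.04345063  0.17151198]
```

```bash
python3 -m pendant '[{"tx":0,"ty":0.035,"tz":-0.001,"spin":0,"jaw":0.08},{"tx":0,"ty":0.07,"tz":-0.001,"spin":0,"jaw":0.08},{"tx":0,"ty":0.095,"tz":-0.001,"spin":0,"jaw":0.08},{"tx":0,"ty":0.103,"tz":-0.001,"spin":0,"jaw":0.08},{"tx":0,"ty":0.103,"tz":-0.001,"spin":0,"jaw":0.04},{"tx":0,"ty":0.103,"tz":-0.001,"spin":0,"jaw":0.04},{"tx":0,"ty":0.103,"tz":-0.001,"spin":0,"jaw":0.04},{"tx":0,"ty":0.103,"tz":-0.001,"spin":0,"jaw":0.04},{"tx":0,"ty":0.103,"tz":-0.001,"spin":0,"jaw":0.04},{"tx":0,"ty":0.103,"tz":-0.001,"spin":0,"jaw":0.04}]'; python3 -m pendant '[{"tx":0,"ty":-0.02,"tz":0,"spin":0,"jaw":0.04},{"tx":0,"ty":-0.05,"tz":0,"spin":0,"jaw":0.04},{"tx":0,"ty":-0.08,"tz":0,"spin":0,"jaw":0.04},{"tx":0,"ty":-0.11,"tz":0,"spin":0,"jaw":0.04},{"tx":0,"ty":-0.11,"tz":0,"spin":0,"jaw":0.04},{"tx":0,"ty":-0.11,"tz":0,"spin":0,"jaw":0.04},{"tx":0,"ty":-0.11,"tz":0,"spin":0,"jaw":0.04},{"tx":0,"ty":-0.11,"tz":0,"spin":0,"jaw":0.04},{"tx":0,"ty":-0.11,"tz":0,"spin":0,"jaw":0.04}]'
python3 - <<'E'
from h import *
for i in range(4):
    r=snap('wrist'); s=manip.sense();print(s['ft_force'],s['tcp_pos'],s['grip_width'])
print(find('yellow_tray','wrist',r),find('blue_tray','wrist',r))
E
```

```text
time_s: 8.47
tcp_pos: [0.4912, -0.046, 0.0696]
eef_rot: [[1.0, -0.001, 0.0], [-0.0, 0.0, 1.0], [-0.001, -1.0, 0.0]]
ft_force: [-3.6, 0.6, 7.3]
grip_width: 0.526
time_s: 9.22
tcp_pos: [0.4907, -0.0459, 0.1769]
eef_rot: [[1.0, -0.003, -0.0], [0.0, 0.0, 1.0], [-0.003, -1.0, 0.0]]
ft_force: [0.1, 0.2, -5.9]
grip_width: 0.529
[-0.08389712  0.18918668 -6.04173319] [ 0.49097967 -0.04591547  0.17706668] 0.5308158786103192
[ 0.10870381  0.14413763 -5.57955129] [ 0.49125473 -0.04593816  0.17729374] 0.5272160017268225
[-0.38153376 -0.23756006 -5.63272351] [ 0.49144707 -0.04594918  0.17750899] 0.5230009084017302
[-0.0111787  -0.24046808 -6.02435996] [ 0.49161708 -0.04597069  0.17772161] 0.525066562268749
[] [(0.77, [0.528, 0.111, -0.0])]
```

```bash
python3 -m pendant '[{"tx":-0.002,"ty":0,"tz":0.035,"spin":0,"jaw":0.04},{"tx":-0.004,"ty":0,"tz":0.075,"spin":0,"jaw":0.04},{"tx":-0.007,"ty":0,"tz":0.115,"spin":0,"jaw":0.04},{"tx":-0.008,"ty":0,"tz":0.15,"spin":0,"jaw":0.04},{"tx":-0.008,"ty":0,"tz":0.152,"spin":0,"jaw":0.04},{"tx":-0.008,"ty":0.035,"tz":0.152,"spin":0,"jaw":0.04},{"tx":-0.008,"ty":0.07,"tz":0.152,"spin":0,"jaw":0.04},{"tx":-0.008,"ty":0.1,"tz":0.152,"spin":0,"jaw":0.04},{"tx":-0.008,"ty":0.112,"tz":0.152,"spin":0,"jaw":0.04},{"tx":-0.008,"ty":0.114,"tz":0.152,"spin":0,"jaw":0.04},{"tx":-0.008,"ty":0.114,"tz":0.152,"spin":0,"jaw":0.04}]'
python3 - <<'E'
from h import *
r=snap('side','s2.png');print(find('barrel_a','side',r))
for i in range(2): snap('wrist')
s=manip.sense();print(s['ft_force'],s['tcp_pos'])
E
```

```text
time_s: 10.43
tcp_pos: [0.4839, 0.1058, 0.0639]
eef_rot: [[1.0, -0.001, 0.0], [-0.0, -0.0, 1.0], [-0.001, -1.0, -0.0]]
ft_force: [0.6, -0.4, -5.3]
grip_width: 0.528
[(0.92, [0.478, -0.29, 0.019]), (0.74, [0.484, 0.107, 0.018]), (0.45, [0.781, -0.109, 0.003])]
[ 0.02874208 -1.16929154 -5.82457073] [0.4852967  0.10627502 0.06581594]
```

```bash
python3 -m pendant '[{"tx":0,"ty":0.003,"tz":0,"spin":0,"jaw":0.04},{"tx":0,"ty":0.006,"tz":0,"spin":0,"jaw":0.04},{"tx":0,"ty":0.008,"tz":0,"spin":0,"jaw":0.04},{"tx":0,"ty":0.009,"tz":0,"spin":0,"jaw":0.04},{"tx":0,"ty":0.01,"tz":0,"spin":0,"jaw":0.04},{"tx":0,"ty":0.011,"tz":0,"spin":0,"jaw":0.04},{"tx":0,"ty":0.012,"tz":0,"spin":0,"jaw":0.04},{"tx":0,"ty":0.012,"tz":0,"spin":0,"jaw":0.04}]'
```

```text
time_s: 11.3
tcp_pos: [0.484, 0.1056, 0.0539]
eef_rot: [[1.0, 0.0, 0.0], [-0.0, -0.0, 1.0], [0.0, -1.0, -0.0]]
ft_force: [-2.0, -2.3, 11.4]
grip_width: 0.523
```

```bash
python3 -m pendant '[{"tx":0,"ty":0,"tz":0,"spin":0,"jaw":0.06},{"tx":0,"ty":0,"tz":0,"spin":0,"jaw":0.06},{"tx":0,"ty":0,"tz":0,"spin":0,"jaw":0.06},{"tx":0,"ty":-0.01,"tz":0,"spin":0,"jaw":0.06},{"tx":0,"ty":-0.045,"tz":0,"spin":0,"jaw":0.06},{"tx":0,"ty":-0.085,"tz":0,"spin":0,"jaw":0.06},{"tx":0,"ty":-0.12,"tz":0,"spin":0,"jaw":0.06},{"tx":0.01,"ty":-0.15,"tz":-0.02,"spin":0,"jaw":0},{"tx":0.02,"ty":-0.16,"tz":-0.06,"spin":0,"jaw":0},{"tx":0.03,"ty":-0.16,"tz":-0.1,"spin":0,"jaw":0},{"tx":0.04,"ty":-0.16,"tz":-0.14,"spin":0,"jaw":0},{"tx":0.05,"ty":-0.16,"tz":-0.18,"spin":0,"jaw":0},{"tx":0.06,"ty":-0.16,"tz":-0.22,"spin":0,"jaw":0},{"tx":0.07,"ty":-0.16,"tz":-0.26,"spin":0,"jaw":0},{"tx":0.08,"ty":-0.16,"tz":-0.3,"spin":0,"jaw":0},{"tx":0.09,"ty":-0.16,"tz":-0.34,"spin":0,"jaw":0},{"tx":0.1,"ty":-0.16,"tz":-0.38,"spin":0,"jaw":0},{"tx":0.11,"ty":-0.16,"tz":-0.42,"spin":0,"jaw":0},{"tx":0.112,"ty":-0.16,"tz":-0.45,"spin":0,"jaw":0},{"tx":0.112,"ty":-0.16,"tz":-0.45,"spin":0,"jaw":0}]'
python3 - <<'E'
from h import *
for c in ['wrist','scene','side']:
    r=snap(c,f'{c}3.png');print(c,find('lever_pad',c,r),find('barrel_a',c,r),find('fixture',c,r))
s=manip.sense();print(s['ft_force'],s['tcp_pos'],s['grip_width'],s['joint_positions'])
E
```

```text
time_s: 12.97
tcp_pos: [0.5937, -0.3535, 0.2126]
eef_rot: [[1.0, -0.001, 0.009], [-0.009, -0.007, 1.0], [-0.001, -1.0, -0.007]]
ft_force: [-0.6, 0.1, 0.8]
grip_width: 0.003
wrist [(0.74, [0.593, -0.356, 0.107])] [(0.57, [0.476, -0.29, 0.022])] [(0.89, [0.473, -0.294, -0.002])]
scene [(0.72, [0.592, -0.354, 0.108]), (0.46, [0.403, 0.501, 0.002])] [(0.66, [0.485, 0.104, 0.003]), (0.65, [0.573, 0.109, 0.001]), (0.64, [0.481, -0.29, 0.023])] [(0.85, [0.481, -0.295, 0.003])]
side [(0.61, [0.597, -0.357, 0.102])] [(0.89, [0.482, 0.105, 0.008]), (0.87, [0.478, -0.292, 0.021]), (0.69, [0.574, 0.113, 0.004])] [(0.74, [0.482, -0.29, -0.002])]
[0.19361001 0.80655327 0.83218847] [ 0.59616261 -0.34339427  0.2126479 ] 0.006990394298055736 [ 0.44950844  0.69637772  0.05902661  1.40927928 -0.04408159  1.03718158
  0.51802102]
```

View pics/side3.png

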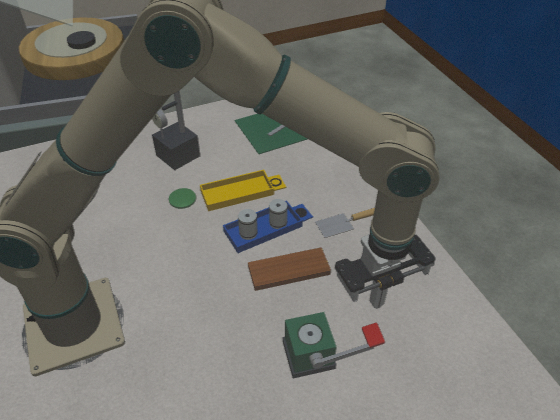

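The side view shows both barrels upright in the blue tray, at (248,222) and (279,211), and the red pad at (373,335). Next is the lever press.

```bash
python3 -m pendant '[{"tx":0,"ty":0.02,"tz":-0.013,"spin":0,"jaw":0},{"tx":0,"ty":0.05,"tz":-0.013,"spin":0,"jaw":0},{"tx":0,"ty":0.075,"tz":-0.013,"spin":0,"jaw":0},{"tx":0,"ty":0.082,"tz":-0.013,"spin":0,"jaw":0},{"tx":0,"ty":0.088,"tz":-0.013,"spin":0,"jaw":0},{"tx":0,"ty":0.094,"tz":-0.013,"spin":0,"jaw":0},{"tx":0,"ty":0.1,"tz":-0.013,"spin":0,"jaw":0},{"tx":0,"ty":0.106,"tz":-0.013,"spin":0,"jaw":0},{"tx":0,"ty":0.112,"tz":-0.013,"spin":0,"jaw":0},{"tx":0,"ty":0.118,"tz":-0.013,"spin":0,"jaw":0},{"tx":0,"ty":0.124,"tz":-0.013,"spin":0,"jaw":0},{"tx":0,"ty":0.13,"tz":-0.013,"spin":0,"jaw":0},{"tx":0,"ty":0.134,"tz":-0.013,"spin":0,"jaw":0},{"tx":0,"ty":0.138,"tz":-0.013,"spin":0,"jaw":0},{"tx":0,"ty":0.138,"tz":-0.013,"spin":0,"jaw":0},{"tx":0,"ty":0.138,"tz":-0.013,"spin":0,"jaw":0}]'
```

```text
time_s: 14.9
tcp_pos: [0.5982, -0.3566, 0.0769]
eef_rot: [[1.0, 0.004, -0.001], [0.001, -0.001, 1.0], [0.004, -1.0, -0.001]]
ft_force: [-0.4, 2.1, 5.1]
grip_width: 0.006
```

```bash
python3 -m pendant '[{"tx":0,"ty":0.003,"tz":0,"spin":0,"jaw":0},{"tx":0,"ty":0.006,"tz":0,"spin":0,"jaw":0},{"tx":0,"ty":0.006,"tz":0,"spin":0,"jaw":0},{"tx":0,"ty":0.006,"tz":0,"spin":0,"jaw":0},{"tx":0,"ty":0.006,"tz":0,"spin":0,"jaw":0}]'
python3 - <<'E'
from h import *
r=snap('side');s=manip.sense();print(s['ft_force'],s['tcp_pos'],find('lever_pad','side',r),find('barrel_a','side',r))
E
```

```text
time_s: 15.32
tcp_pos: [0.5978, -0.3567, 0.0723]
eef_rot: [[1.0, 0.004, -0.0], [0.0, -0.0, 1.0], [0.004, -1.0, -0.0]]
ft_force: [-3.4, 5.2, 16.0]
grip_width: 0.008
[-3.43506879  3.54506203 15.45421494] [ 0.59782221 -0.35663947  0.07230272] [(0.85, [0.602, -0.352, 0.051])] [(0.87, [0.573, 0.113, 0.003]), (0.83, [0.478, -0.296, 0.057]), (0.56, [0.484, 0.104, 0.011])]
```

```bash
python3 -m pendant '[{"tx":0,"ty":0.002,"tz":0,"spin":0,"jaw":0},{"tx":0,"ty":0.003,"tz":0,"spin":0,"jaw":0},{"tx":0,"ty":0.003,"tz":0,"spin":0,"jaw":0},{"tx":0,"ty":0.003,"tz":0,"spin":0,"jaw":0}]'
```

```text
time_s: 15.8
tcp_pos: [0.5978, -0.3567, 0.0719]
eef_rot: [[1.0, 0.004, -0.0], [0.0, -0.0, 1.0], [0.004, -1.0, -0.0]]
ft_force: [-7.6, 5.9, 29.8]
grip_width: 0.005
```

```bash
python3 -m pendant '[{"tx":0,"ty":-0.015,"tz":0,"spin":0,"jaw":0},{"tx":0,"ty":-0.05,"tz":0,"spin":0,"jaw":0},{"tx":0,"ty":-0.09,"tz":0,"spin":0,"jaw":0.08},{"tx":0,"ty":-0.13,"tz":0,"spin":0,"jaw":0.08},{"tx":-0.02,"ty":-0.15,"tz":0.011,"spin":0,"jaw":0.08},{"tx":-0.05,"ty":-0.15,"tz":0.027,"spin":0,"jaw":0.08},{"tx":-0.08,"ty":-0.15,"tz":0.043,"spin":0,"jaw":0.08},{"tx":-0.11,"ty":-0.15,"tz":0.06,"spin":0,"jaw":0.08},{"tx":-0.119,"ty":-0.15,"tz":0.064,"spin":0,"jaw":0.08},{"tx":-0.119,"ty":-0.15,"tz":0.064,"spin":0,"jaw":0.08},{"tx":-0.119,"ty":-0.15,"tz":0.064,"spin":0,"jaw":0.08}]'
python3 - <<'E'
from h import *
for c in ['wrist','side','scene']:
    r=snap(c,f'{c}4.png');print(c,find('lever_pad',c,r),find('barrel_a',c,r),find('fixture',c,r))
s=manip.sense();print(s['ft_force'],s['tcp_pos'],s['grip_width'])
E
```

```text
time_s: 16.72
tcp_pos: [0.478, -0.2938, 0.2167]
eef_rot: [[1.0, 0.003, 0.0], [-0.0, -0.002, 1.0], [0.003, -1.0, -0.002]]
ft_force: [0.3, -0.8, 0.5]
grip_width: 0.608
wrist [(0.98, [0.6, -0.359, 0.056])] [(0.89, [0.473, -0.292, 0.061])] [(0.58, [0.471, -0.292, -0.008])]
side [(0.89, [0.599, -0.354, 0.05]), (0.52, [0.48, -0.294, 0.058])] [(0.82, [0.577, 0.115, 0.005]), (0.8, [0.486, 0.108, 0.008]), (0.79, [0.479, -0.29, 0.062])] [(0.85, [0.48, -0.29, -0.002])]
scene [(0.73, [0.597, -0.356, 0.053]), (0.63, [0.528, 0.106, 0.0])] [(0.87, [0.575, 0.109, 0.005]), (0.81, [0.482, 0.102, 0.002]), (0.55, [0.481, -0.292, 0.062])] [(0.75, [0.48, -0.297, 0.003]), (0.57, [0.6, -0.353, 0.053]), (0.43, [0.512, 0.27, 0.003])]
[ 0.58096091 -0.06953153  0.00934036] [ 0.47705033 -0.29300402  0.21533818] 0.8544423363333216
```

View pics/side4.png

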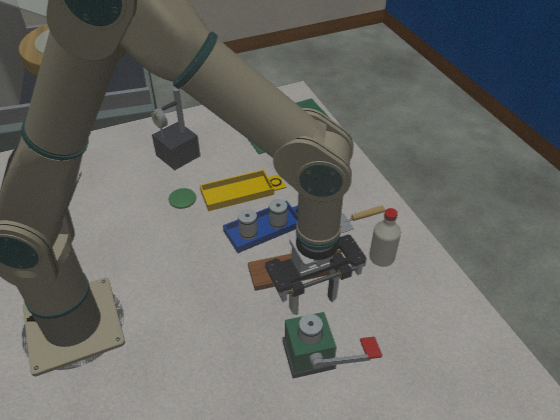

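The side view shows barrel C standing proud of the block, its top at (311,324), with the pad down at (371,348). Now I'll grasp it.

```bash
python3 -m pendant '[{"tx":0.001,"ty":0.035,"tz":0.001,"spin":0,"jaw":0.08},{"tx":0.001,"ty":0.07,"tz":0.001,"spin":0,"jaw":0.08},{"tx":0.001,"ty":0.09,"tz":0.001,"spin":0,"jaw":0.08},{"tx":0.001,"ty":0.1,"tz":0.001,"spin":0,"jaw":0.08},{"tx":0.001,"ty":0.102,"tz":0.001,"spin":0,"jaw":0.08},{"tx":0.001,"ty":0.102,"tz":0.001,"spin":0,"jaw":0.04},{"tx":0.001,"ty":0.102,"tz":0.001,"spin":0,"jaw":0.04},{"tx":0.001,"ty":0.102,"tz":0.001,"spin":0,"jaw":0.04},{"tx":0.001,"ty":0.102,"tz":0.001,"spin":0,"jaw":0.04},{"tx":0.001,"ty":0.102,"tz":0.001,"spin":0,"jaw":0.04},{"tx":0.001,"ty":0.102,"tz":0.001,"spin":0,"jaw":0.04}]'
```

```text
time_s: 18.23
tcp_pos: [0.4785, -0.2923, 0.1144]
eef_rot: [[1.0, 0.001, 0.0], [-0.0, -0.001, 1.0], [0.001, -1.0, -0.001]]
ft_force: [-0.3, -0.0, 4.3]
grip_width: 0.528
```

Gripped at TCP 54.4 mm above the barrel's base. Next I'll lift it straight up and weigh it.

```bash
python3 -m pendant '[{"tx":0,"ty":-0.01,"tz":0,"spin":0,"jaw":0.04},{"tx":0,"ty":-0.025,"tz":0,"spin":0,"jaw":0.04},{"tx":0,"ty":-0.05,"tz":0,"spin":0,"jaw":0.04},{"tx":0,"ty":-0.08,"tz":0,"spin":0,"jaw":0.04},{"tx":0,"ty":-0.11,"tz":0,"spin":0,"jaw":0.04},{"tx":0,"ty":-0.11,"tz":0,"spin":0,"jaw":0.04},{"tx":0,"ty":-0.11,"tz":0,"spin":0,"jaw":0.04},{"tx":0,"ty":-0.11,"tz":0,"spin":0,"jaw":0.04},{"tx":0,"ty":-0.11,"tz":0,"spin":0,"jaw":0.04},{"tx":0,"ty":-0.11,"tz":0,"spin":0,"jaw":0.04}]'
python3 - <<'E'
from h import *
for i in range(4):
    r=snap('wrist'); s=manip.sense();print(s['ft_force'],s['tcp_pos'],s['grip_width'])
r=snap('side');print(find('yellow_tray','side',r),find('barrel_a','side',r))
r=snap('scene');print(find('yellow_tray','scene',r))
E
```

```text
time_s: 19.07
tcp_pos: [0.4771, -0.2914, 0.222]
eef_rot: [[1.0, -0.003, -0.0], [0.0, 0.002, 1.0], [-0.003, -1.0, 0.002]]
ft_force: [-0.0, 0.1, -1.5]
grip_width: 0.526
[ 0.15823868  0.22126107 -2.86429492] [ 0.47723823 -0.29152026  0.22216434] 0.5245591960531044
[-0.33080086 -0.11733775 -1.08482143] [ 0.47740503 -0.29162133  0.22231926] 0.5249108230865843
[ 0.4087278  -0.3398055  -2.29070977] [ 0.47758244 -0.29171257  0.22254306] 0.5280111129532679
[-0.51875742 -0.38886379 -2.07595269] [ 0.4776903  -0.29180015  0.22275041] 0.5222940293816312
[(0.58, [0.508, 0.276, 0.006])] [(0.96, [0.484, 0.106, 0.007]), (0.73, [0.576, 0.113, 0.001]), (0.63, [0.476, -0.293, 0.165]), (0.25, [0.776, -0.107, 0.004])]
[(0.71, [0.512, 0.272, 0.001])]
```

About 1.9 N, so it is hollow. It goes to the middle of the yellow tray.

```bash
python3 -m pendant '[{"tx":0,"ty":0,"tz":0.03,"spin":0,"jaw":0.04},{"tx":0.005,"ty":0,"tz":0.07,"spin":0,"jaw":0.04},{"tx":0.01,"ty":0,"tz":0.11,"spin":0,"jaw":0.04},{"tx":0.012,"ty":0,"tz":0.15,"spin":0,"jaw":0.04},{"tx":0.015,"ty":0,"tz":0.19,"spin":0,"jaw":0.04},{"tx":0.018,"ty":0,"tz":0.23,"spin":0,"jaw":0.04},{"tx":0.02,"ty":0,"tz":0.27,"spin":0,"jaw":0.04},{"tx":0.023,"ty":0,"tz":0.31,"spin":0,"jaw":0.04},{"tx":0.026,"ty":0,"tz":0.35,"spin":0,"jaw":0.04},{"tx":0.028,"ty":0,"tz":0.39,"spin":0,"jaw":0.04},{"tx":0.03,"ty":0,"tz":0.43,"spin":0,"jaw":0.04},{"tx":0.032,"ty":0,"tz":0.47,"spin":0,"jaw":0.04},{"tx":0.032,"ty":0,"tz":0.51,"spin":0,"jaw":0.04},{"tx":0.032,"ty":0,"tz":0.545,"spin":0,"jaw":0.04},{"tx":0.032,"ty":0,"tz":0.565,"spin":0,"jaw":0.04},{"tx":0.032,"ty":0,"tz":0.565,"spin":0,"jaw":0.04},{"tx":0.032,"ty":0,"tz":0.565,"spin":0,"jaw":0.04}]'
python3 - <<'E'
from h import *
for c in ['wrist','side']:
    r=snap(c);print(c,find('yellow_tray',c,r),find('barrel_a',c,r))
s=manip.sense();print(s['ft_force'],s['tcp_pos'],s['grip_width'])
E
```

```text
time_s: 20.93
tcp_pos: [0.5095, 0.2744, 0.2232]
eef_rot: [[1.0, -0.0, -0.003], [0.003, -0.0, 1.0], [-0.0, -1.0, -0.0]]
ft_force: [-0.4, -1.3, -1.9]
grip_width: 0.526
wrist [(0.59, [0.516, 0.275, -0.003])] [(0.79, [0.505, 0.278, 0.171])]
side [(0.66, [0.508, 0.275, 0.003]), (0.36, [0.574, 0.113, 0.004])] [(0.94, [0.577, 0.112, 0.003]), (0.92, [0.512, 0.272, 0.166]), (0.78, [0.484, 0.104, 0.012]), (0.43, [0.53, 0.109, 0.001])]
[ 1.05228455 -0.52372231 -2.55883478] [0.51042614 0.27156926 0.22365317] 0.5267397160777434
```

```bash
python3 -m pendant '[{"tx":0,"ty":0.035,"tz":0.002,"spin":0,"jaw":0.04},{"tx":0,"ty":0.07,"tz":0.002,"spin":0,"jaw":0.04},{"tx":0,"ty":0.11,"tz":0.002,"spin":0,"jaw":0.04},{"tx":0,"ty":0.14,"tz":0.002,"spin":0,"jaw":0.04},{"tx":0,"ty":0.151,"tz":0.002,"spin":0,"jaw":0.04},{"tx":0,"ty":0.153,"tz":0.002,"spin":0,"jaw":0.04},{"tx":0,"ty":0.156,"tz":0.002,"spin":0,"jaw":0.04},{"tx":0,"ty":0.159,"tz":0.002,"spin":0,"jaw":0.04},{"tx":0,"ty":0.161,"tz":0.002,"spin":0,"jaw":0.04},{"tx":0,"ty":0.162,"tz":0.002,"spin":0,"jaw":0.04},{"tx":0,"ty":0.162,"tz":0.002,"spin":0,"jaw":0.04}]'
python3 - <<'E'
from h import *
for i in range(2): r=snap('side');s=manip.sense();print(s['ft_force'],s['tcp_pos'])
E
```

```text
time_s: 22.15
tcp_pos: [0.5105, 0.2754, 0.0624]
eef_rot: [[1.0, 0.001, 0.0], [-0.0, 0.001, 1.0], [0.001, -1.0, 0.001]]
ft_force: [-0.5, -0.4, -1.5]
grip_width: 0.528
[-0.30808447 -0.15270533 -1.98872268] [0.51046386 0.27531248 0.06229921]
[ 0.26997124  0.34625397 -2.79398086] [0.51038966 0.27528137 0.0621811 ]
```

```bash
python3 -m pendant '[{"tx":0,"ty":0.001,"tz":0,"spin":0,"jaw":0.04},{"tx":0,"ty":0.002,"tz":0,"spin":0,"jaw":0.04},{"tx":0,"ty":0.003,"tz":0,"spin":0,"jaw":0.04},{"tx":0,"ty":0.004,"tz":0,"spin":0,"jaw":0.04},{"tx":0,"ty":0.004,"tz":0,"spin":0,"jaw":0.04},{"tx":0,"ty":0.004,"tz":0,"spin":0,"jaw":0.04}]'
```

```text
time_s: 22.75
tcp_pos: [0.5102, 0.2753, 0.0595]
eef_rot: [[1.0, 0.001, -0.0], [0.0, 0.001, 1.0], [0.001, -1.0, 0.001]]
ft_force: [-4.3, -1.5, 14.5]
grip_width: 0.529
```

Contact (14.5 N upward). I'll release and rise clear.

```bash
python3 -m pendant '[{"tx":0,"ty":0,"tz":0,"spin":0,"jaw":0.07},{"tx":0,"ty":0,"tz":0,"spin":0,"jaw":0.07},{"tx":0,"ty":0,"tz":0,"spin":0,"jaw":0.07},{"tx":0,"ty":-0.01,"tz":0,"spin":0,"jaw":0.07},{"tx":0,"ty":-0.045,"tz":0,"spin":0,"jaw":0.07},{"tx":0,"ty":-0.085,"tz":0,"spin":0,"jaw":0.07},{"tx":0,"ty":-0.125,"tz":0,"spin":0,"jaw":0.07},{"tx":0,"ty":-0.16,"tz":0,"spin":0,"jaw":0.07},{"tx":0,"ty":-0.18,"tz":0,"spin":0,"jaw":0.07},{"tx":0,"ty":-0.18,"tz":0,"spin":0,"jaw":0.07}]'
python3 - <<'E'
from h import *
for c in ['side','scene']:
    r=snap(c,f'{c}5.png')
    for n in ['barrel_a','lever_pad','gauge_stand','wash_bottle','scraper','lens']: print(c,n,find(n,c,r,.4))
s=manip.sense();print(s['ft_force'],s['tcp_pos'],s['time_s'])
E
```

```text
time_s: 23.58
tcp_pos: [0.5128, 0.2765, 0.2433]
eef_rot: [[1.0, 0.009, 0.0], [-0.0, 0.005, 1.0], [0.009, -1.0, 0.005]]
ft_force: [0.0, 0.1, -0.5]
grip_width: 0.744
side barrel_a [(0.82, [0.483, 0.107, 0.008]), (0.71, [0.528, 0.111, 0.001]), (0.66, [0.507, 0.275, 0.003]), (0.6, [0.575, 0.112, 0.006])]
side lever_pad [(0.72, [0.484, 0.106, 0.009]), (0.62, [0.599, -0.355, 0.049])]
side gauge_stand [(0.71, [0.397, 0.51, -0.0])]
side wash_bottle [(0.79, [0.773, -0.108, 0.005]), (0.45, [0.485, 0.105, 0.006])]
side scraper [(0.63, [0.766, 0.043, -0.003])]
side lens [(0.84, [0.359, 0.307, -0.001]), (0.4, [0.575, 0.113, 0.005])]
scene barrel_a [(0.64, [0.509, 0.276, 0.004]), (0.57, [0.482, 0.102, 0.003]), (0.54, [0.576, 0.109, 0.005])]
scene lever_pad [(0.54, [0.599, -0.355, 0.054])]
scene gauge_stand [(0.78, [0.404, 0.504, 0.002])]
scene wash_bottle [(0.66, [0.777, -0.111, 0.001]), (0.61, [0.478, -0.293, 0.001])]
scene scraper [(0.74, [0.479, 0.103, 0.001])]
scene lens [(0.82, [0.354, 0.304, -0.002])]
[-0.04853237  1.3958079  -0.279121  ] [0.50994126 0.274975   0.23726438] 24.2833
```

View pics/side5.png

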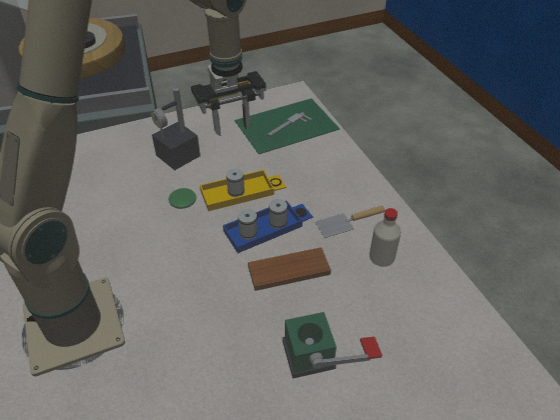

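The side view shows all three barrels upright: (235,182) in yellow, (248,222) and (279,211) in blue. The nest is empty and the bystanders are where they were.

```bash
python3 -c "
from workcell import manip
print(manip.close_job())"
```

```text
the job is handed in; nothing more can be done
None
```

The job is done and handed in at about 24 s on the robot's clock, inside the 72 s limit.

- **Stand barrels:** I lifted and weighed both. They came to about 5.0 N (0.51 kg) and 5.8 N (0.59 kg), so both are solid and both stand in the blue tray.
- **Fixture barrel:** I pressed the lever pad to its stop. The force rose to 30 N with almost no further travel, and the pad was about 55 mm above the bench. I then drew the barrel out. It weighed about 1.9 N (0.2 kg), so it is hollow, and it stands in the yellow tray. Its readings were noisy, from 1.1 to 2.9 N, but far below the solid ones.
- **Setting down:** Each barrel was lowered in small steps until the wrist force showed contact (9 to 15 N), and only then released.

**Last checks:** The side picture shows all three barrels upright inside their trays, with the gripper clear above them. The gauge stand, bottle and lens were found within a few millimetres of where they started in both cameras. The scraper matched in the side camera only. In the scene camera the detector reported it on a blue-tray barrel, which is a misdetection, since the side picture shows the scraper unmoved. The detector also gave a few other false hits in that last round, all contradicted by the picture. My first move command was refused for missing fields, and nothing moved.

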